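# Load the platform shaker, tall bottles behind, and start it at zero speed

### The arm

A 6-joint arm with a two-finger parallel gripper is mounted at the origin on a cart in front of the work surface, level with it; the furniture and walls round the work are solid. World frame = base frame: x ahead of the robot, y to its left, z up, the work surface at z = 0. Lengths are in m, angles in rad, forces in N, time in s.
With the tool pointing down it reaches from about 0.35 to 0.975 m from the base axis. Payload 4.9 kg.
Tool frame: the origin (TCP) lies midway between the tips of the shut fingers; the grasp point (between the pads) lies ctrl.grip_depth behind it (ctrl.grip_depth is the distance from the TCP to the grasp point, in m); z points along the fingers, y is the line along which they close (so a half turn about z gives the same grasp; the last joint's range is limited). The gripper opens to 85 mm and grips with 20 to 120 N. Pads are 22 mm wide; open, the fingers measure 114 mm over their backs; the gripper's body (76 mm by 85 mm) begins 54 mm behind the grasp point. The pads swing forward as they close: fully open they stand 13 mm farther back than shut.
Start: joints at [1.149, 0.053, 1.613, -0, 1.476, -0.119], TCP at [0.186, 0.597, 0.231] pointing down, gripper open.
Joint ranges: [-3.01, 3.01], [-1.01, 2.22], [0.06, 2.58], [-1.02, 4.17], [0.09, 2.62], [-3.14, 3.14]. Speed limits (rad/s): [2.57, 2.57, 3.14, 3.14, 3.14, 3.14].

### API

Orientations are given as a rotation vector (axis times angle).
In Python, from station import ctrl, get_image, camera_model gives the robot as it stands. The module is installed in compiled form; this text tells all that it offers.
- The arm moves only by the shell command python3 -m crank 'ROWS' [FORCE]. ROWS is JSON, a list of rows, each a list of 7 numbers: the shift along the tool's x, y, z in mm, then the turn, a rotation vector about the tool's x, y, z in rad, then the opening, from -1 (shut) to 1 (fully open). A call has exactly 10 rows; each row shifts and turns the commanded pose from where the row before left it, along the tool's axes as they then stand; what a row does not reach is not made up. A row lasts 1/12 s, in which the tool goes at most 41.7 mm and 7.16 degrees, less where a joint would pass 70% of its speed; a pose out of reach is approached as far as the arm can. A call with a gripper value outside its range is refused whole. The fingers move at their own pace and stop on an object; FORCE is the grip in N (left out, the last holds). Time passes only in rows, so rows that do not move let the fingers close, or fill a call up. It gives the time, the measured TCP pose, the force, the opening and the grip force at its end, in the units of the state.
- ctrl.get_obs(): the state, without advancing time (a new reading comes with each control period).
- get_image(name): name is "side" or "top"; returns the picture (400x640x3 uint8, red, green, blue); there is no depth.
- camera_model(name): a dict with "vertical_fov" (degrees; the focal length in pixels is half the picture's height over the tangent of half this angle, whatever the lens; pixels are square), "cx", "cy" (the principal point, pixels), "R" (3x3) and "t" (3): a world point X has camera coordinates R X + t. Camera axes: x right, y down, z forward; pixel columns grow to the right and rows downward; lengths in m; the calibration is good to about 2 mm. A picture is of the moment at which its call begins. camera_model takes no time and is no camera call.
- ctrl.finish_job(): hands the job in; it is judged then, once.
The state is a dict: "t": time; "q": joint angles; "dq": joint speeds; "effort": joint torques, N m; "tool_pos": TCP position; "tool_rot": TCP orientation; "contact_force": force on the tool from outside, world axes, zero at the start; "wrist_torque": the same for the moment, N m; "opening": finger opening in m; "grip_force": force on a finger pad.
Only numpy, scipy, OpenCV 4.12 (cv2) and the standard library are available. Lean on these libraries where they do the work, as an engineer would, in place of code of your own. Each camera call takes 0.05 s, during which the arm holds its last target. There are 200 camera calls.

### The job

Get the platform shaker ready: first turn its speed knob fully anticlockwise to the zero stop, then stand all the tall square bottles beside it upright in the back row of the platform, and only when every bottle is in place stand all the squat jars beside it upright in the front row. When everything is loaded, push the run lever right over from standby (leaning right) to run (leaning left), leaving the knob at zero.

Things in the scene. Friction and masses are not known exactly. Their poses are not given: they have to be found in the camera images.
- shaker: Low bench-top platform shaker, fixed. Origin: on the worktop under the platform's centre; x to the back (away from the robot), y to the left, z up. Platform 240 mm deep (x) by 270 wide (y), loading surface 50 mm above the worktop, rim 8 mm thick, 9 mm above that surface. In front (x -121 to -209 mm) a console 250 mm wide, 35 mm high: speed knob at y = +70, run lever at y = -60 mm.
- back_row (a point): Middle of the back row's floor, on the loading surface; axes as the shaker's. A rail 8 mm thick and 9 mm high along the platform's middle (shaker x = 0) parts the back row from the front row. The row runs along y, 127 mm clear to either side of this point, 54 mm clear to front and back.
- front_row (a point): Middle of the front row's floor, on the loading surface; axes as the shaker's; same size as the back row. 116 mm nearer the robot than the back row's middle.
- speed_knob (a joint): Angle of the shaker's speed knob (rad): 0 at the anticlockwise end stop (speed zero), growing clockwise seen from above to the other stop at 2.4. Stays where it is left; turns with about 0.03 N m.
- speed_knob_grip (a point): On the vertical axis of the speed knob, at the height to grip, 72 mm above the worktop. Its x axis lies along the knob's upright grip bar (46 mm long, 14 mm thick, 32 mm high, top 7 mm above this point) and turns with the knob; at joint value 0 it is parallel to the shaker's x axis. The knob stands on a 72 mm disc.
- run_lever (a joint): Angle of the run lever (rad): 0 = standby, leaning to the right (shaker's -y) by 0.5 rad; 1.0 = run, its other stop, leaning to the left (+y) by 0.5 rad. It swings about a level axis along the shaker's x, stays where it is left and needs only a light push (about 1 N at the ball).
- run_lever_tip (a point): Centre of the 26 mm black ball at the end of the run lever, 80 mm from its pivot; the pivot lies 57 mm above the worktop at shaker x = -165 mm, y = -60 mm. It moves 77 mm from stop to stop, about 127 mm above the worktop at the stops and 137 mm half way.
- bottle_0: Clear square media bottle without cap, 72 x 72 mm body with rounded corners, 157 mm high; shoulders from 105 mm up, 30 mm round neck at the top. Grasp the neck about 140 mm up, jaws opened 60 mm or more: to contact it is a solid cone, some 45 mm wide there and 32 mm at the top. 0.18 to 0.34 kg. Origin: centre of the underside; z up the bottle, x and y square to its sides. May be absent (None).
- bottle_1: Clear square media bottle without cap, 72 x 72 mm body with rounded corners, 157 mm high; shoulders from 105 mm up, 30 mm round neck at the top. Grasp the neck about 140 mm up, jaws opened 60 mm or more: to contact it is a solid cone, some 45 mm wide there and 32 mm at the top. 0.18 to 0.34 kg. Origin: centre of the underside; z up the bottle, x and y square to its sides. May be absent (None).
- bottle_2: Clear square media bottle without cap, 72 x 72 mm body with rounded corners, 157 mm high; shoulders from 105 mm up, 30 mm round neck at the top. Grasp the neck about 140 mm up, jaws opened 60 mm or more: to contact it is a solid cone, some 45 mm wide there and 32 mm at the top. 0.18 to 0.34 kg. Origin: centre of the underside; z up the bottle, x and y square to its sides. May be absent (None).
- jar_0: Squat round jar with a brass-coloured lid (fixed on): 58 mm body, 60 mm over the lid, 69 mm high; grasp across the body about 40 mm up. Weighs 0.12 to 0.22 kg. Origin: centre of the underside; z up. May be absent (None).
- jar_1: Squat round jar with a brass-coloured lid (fixed on): 58 mm body, 60 mm over the lid, 69 mm high; grasp across the body about 40 mm up. Weighs 0.12 to 0.22 kg. Origin: centre of the underside; z up. May be absent (None).
- jar_2: Squat round jar with a brass-coloured lid (fixed on): 58 mm body, 60 mm over the lid, 69 mm high; grasp across the body about 40 mm up. Weighs 0.12 to 0.22 kg. Origin: centre of the underside; z up. May be absent (None).
There are look-alikes about, which are no part of the job. What is shaped like the jar_2 but orange is not meant.

How it is judged:
By the outcome, as a careful person would: the job done as asked, in the order asked, and still so for the second after the job is handed in, with the robot touching nothing.
Of bottle_0, bottle_1, bottle_2 only 2 to 3 are there at a start; the rules pass over those that are not, and their reading is None.
Of jar_0, jar_1, jar_2 only 2 to 3 are there at a start; the rules pass over those that are not, and their reading is None.
At some moment in a run one of jar_0, jar_1, jar_2 may be knocked a few centimetres aside while the robot is not near it.
It also fails if it takes over 210 s, if anything falls off the work surface, if the arm or the gripper's body presses on something with over 40 N, if the wrist force passes 120 N, or if a joint passes its speed limit or range.

## Working session

There is one attempt and no reset: what is moved stays moved. The work goes in short steps, Python scripts to look and compute and a shell command to move; the robot and the scene stay as the last step left them, time stands still between calls to the robot, and variables do not carry over. Pictures are saved under pics/ and viewed, at most 14 in all, crops included, and the job is handed in when it is done.

```bash
mkdir -p pics
python3 - <<'E'
from station import ctrl,get_image,camera_model
import cv2,numpy as np
for n in("side","top"):
    cv2.imwrite(f"pics/{n}0.png",get_image(n)[:,:,::-1]); print(n,camera_model(n))
print(ctrl.get_obs(),ctrl.grip_depth)
E
```

```text
side {'vertical_fov': 50.27196085245538, 'cx': 323.2858997606504, 'cy': 199.6276403042724, 'R': array([[ 0.93579983, -0.35244288,  0.00791832],
       [-0.17098698, -0.47341482, -0.8640844 ],
       [ 0.30828904,  0.80725611, -0.50328465]]), 't': array([-0.49747876,  0.16666585,  0.88477645])}
top {'vertical_fov': 43.064991784670305, 'cx': 315.13741111699505, 'cy': 192.9369684538484, 'R': array([[ 0.02268534, -0.99964071,  0.01427645],
       [-0.98792122, -0.02460434, -0.15299115],
       [ 0.15328744, -0.01063335, -0.98812443]]), 't': array([-0.00635876,  0.51057657,  1.42323836])}
{'t': 0.1, 'q': array([ 1.14902831e+00,  5.32582861e-02,  1.61416262e+00, -8.78026885e-06,
        1.47601131e+00, -1.18996923e-01]), 'dq': array([-3.41043802e-05,  2.57925507e-04, -2.11297246e-03,  6.58502838e-04,
        7.38346669e-04,  1.43221380e-05]), 'effort': array([ 3.98079555e-04, -3.94897127e+01, -3.71366179e+01, -1.12622895e-04,
        3.83242004e-03,  2.64007184e-06]), 'tool_pos': array([0.18611946, 0.5960482 , 0.23020261]), 'tool_rot': array([-4.73702910e-01, -3.10518407e+00,  2.78783791e-03]), 'contact_force': array([-0.77420888,  0.0071795 ,  0.19596684]), 'wrist_torque': array([-0.02437678,  0.0506336 ,  0.01479594]), 'grip_force': 0.0, 'opening': 0.08544887724259526} 0.0187
```

View pics/top0.png

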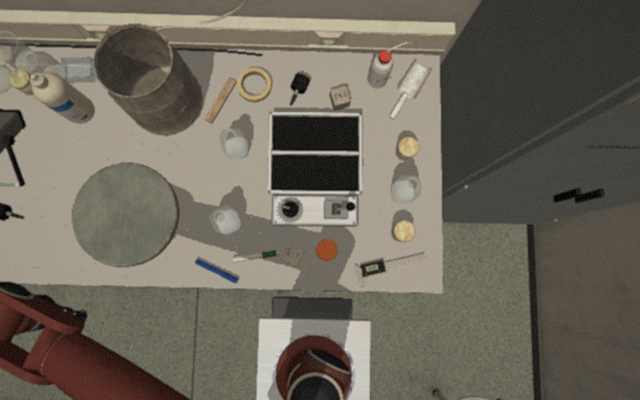

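View pics/side0.png

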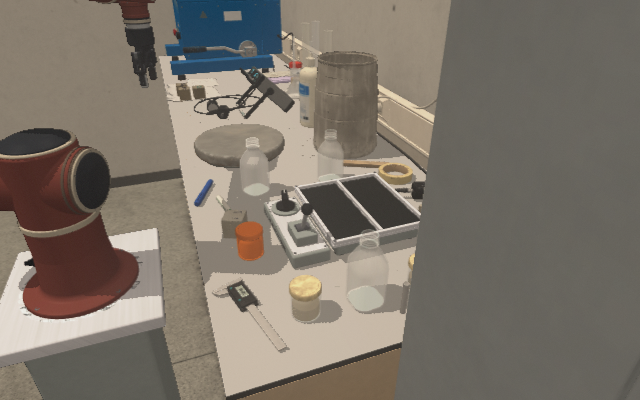

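```bash
cat > h.py <<'E'
import numpy as np,cv2
from station import ctrl,get_image,camera_model
def ray(n,u,v):
    c=camera_model(n);f=200/np.tan(np.radians(c["vertical_fov"]/2))
    R,t=np.array(c["R"]),np.array(c["t"])
    return -R.T@t, R.T@np.array([(u-c["cx"])/f,(v-c["cy"])/f,1])
def onz(n,u,v,z):
    o,d=ray(n,u,v);return o+d*(z-o[2])/d[2]
def proj(n,X):
    c=camera_model(n);f=200/np.tan(np.radians(c["vertical_fov"]/2))
    p=np.array(c["R"])@X+c["t"];return p[:2]/p[2]*f+[c["cx"],c["cy"]]
def tri(u1,u2):
    (a,d),(b,e)=ray("top",*u1),ray("side",*u2)
    s=np.linalg.lstsq(np.c_[d,-e],b-a,rcond=None)[0];p,q=a+d*s[0],b+e*s[1];return (p+q)/2,np.linalg.norm(p-q)
def crop(n,name,x0,x1,y0,y1,k):
    im=get_image(n)[:,:,::-1][y0:y1,x0:x1];cv2.imwrite("pics/"+name,cv2.resize(im,None,fx=k,fy=k,interpolation=cv2.INTER_CUBIC))
E
python3 -c "
from h import *
im=cv2.imread('pics/top0.png')[90:270,190:450];cv2.imwrite('pics/t1.png',cv2.resize(im,None,fx=3,fy=3,interpolation=2))
im=cv2.imread('pics/side0.png')[120:330,190:440];cv2.imwrite('pics/s1.png',cv2.resize(im,None,fx=2.8,fy=2.8,interpolation=2))
"
```

```text
(no output)
```

View pics/t1.png

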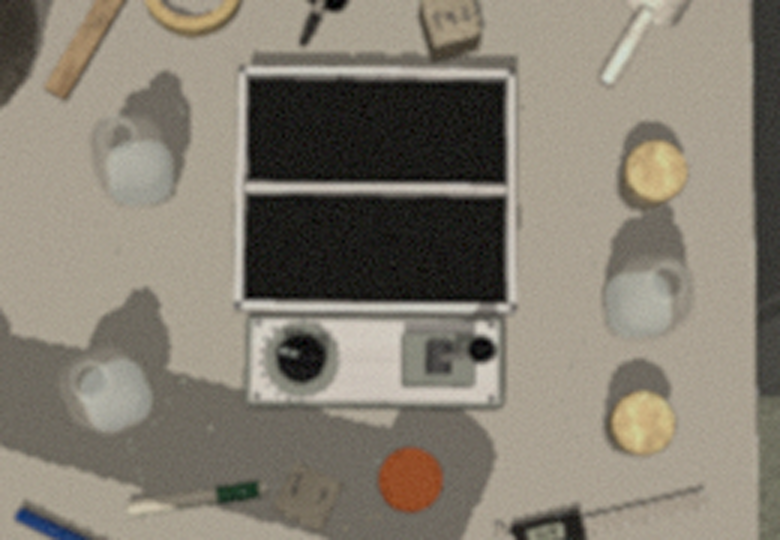

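View pics/s1.png

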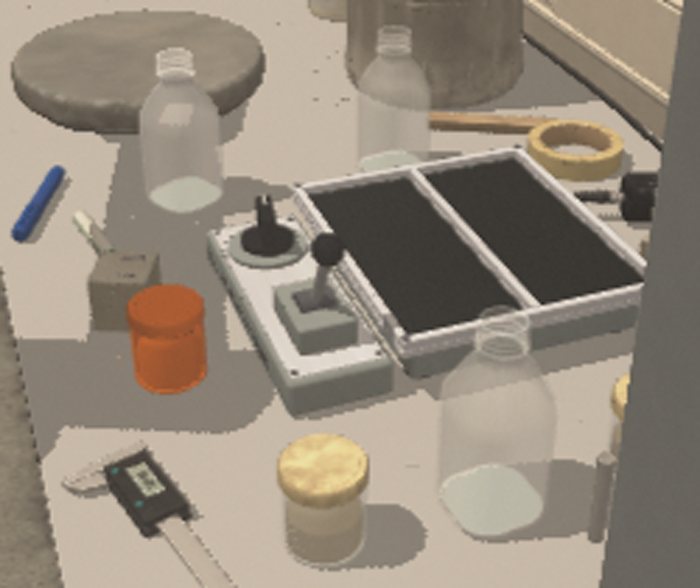

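```bash
python3 -c "
from h import *
np.set_printoptions(precision=4,suppress=True)
T=lambda p:(190+p[0]/3-.33,90+p[1]/3-.33)
S=lambda p:(190+p[0]/2.8,120+p[1]/2.8)
print('cam',ray('top',0,0)[0])
for n,p in dict(TL=(240,67),TR=(517,68),BL=(236,308),BR=(516,308)).items(): print(n,onz('top',*T(p),.059))
for p in [(264,60)]: pass
for n,a,b,c,d in [('A',(120,133),(395,36),(140,175),(391,160)),('B',(88,380),(175,54),(115,397),(186,193)),('C',(671,284),(503,313),(640,302),(491,498))]:
  print(n,'neck',tri(T(a),S(b)),onz('top',*T(a),.157),onz('side',*S(b),.157),'base',onz('top',*T(c),.01),onz('side',*S(d),.005))
for n,a in dict(j1=(656,171),j2=(643,423),orange=(411,480)).items(): print(n,onz('top',*T(a),.069))
print('j2 side',onz('side',*S((323,465)),.069))
print('knob disc',onz('top',*T((301,357)),.045),tri(T((298,355)),S((264,203))))
print('ball',tri(T((482,348)),S((327,249))))
"
```

```text
cam [0.2864 0.0213 1.4845]
TL [0.7429 0.1439 0.059 ]
TR [ 0.7492 -0.1255  0.059 ]
BL [0.5059 0.1391 0.059 ]
BR [ 0.5126 -0.1266  0.059 ]
A neck (array([0.647 , 0.2423, 0.1508]), np.float64(0.003667498714742259)) [0.6471 0.2408 0.157 ] [0.639  0.2272 0.157 ] base [0.6447 0.2432 0.01  ] [0.6471 0.2524 0.005 ]
B neck (array([0.4242, 0.2582, 0.1552]), np.float64(9.319374853080465e-05)) [0.4239 0.2579 0.157 ] [0.4234 0.2538 0.157 ] base [0.4232 0.2571 0.01  ] [0.4233 0.2546 0.005 ]
C neck (array([ 0.5221, -0.2534,  0.1619]), np.float64(0.0019074875837192542)) [ 0.522  -0.2541  0.157 ] [ 0.5265 -0.2472  0.157 ] base [ 0.5294 -0.2538  0.01  ] [ 0.5241 -0.2545  0.005 ]
j1 [ 0.6472 -0.2587  0.069 ]
j2 [ 0.4053 -0.2452  0.069 ]
orange [ 0.3473 -0.0296  0.069 ]
j2 side [ 0.4022 -0.25    0.069 ]
knob disc [0.4624 0.0766 0.045 ] (array([0.459 , 0.0784, 0.0796]), np.float64(0.002101185004587642))
ball (array([ 0.4624, -0.0886,  0.1278]), np.float64(0.004082403018316166))
```

```bash
python3 -c "
from h import *
t=cv2.imread('pics/top0.png');s=cv2.imread('pics/side0.png')
g=lambda im,x,y,r:cv2.resize(im[y-r:y+r,x-r:x+r],(260,260),interpolation=cv2.INTER_CUBIC)
k=cv2.convertScaleAbs(g(t,290,209,13),alpha=2,beta=20)
r1=np.hstack([k,cv2.convertScaleAbs(g(s,285,202,20),alpha=2),g(t,235,146,20)])
r2=np.hstack([g(t,226,221,20),g(t,404,188,20),g(s,366,285,35)])
cv2.imwrite('pics/m.png',np.vstack([r1,r2]))
print(ray('side',0,0)[0])"
```

```text
[ 0.22127134 -0.81067196  0.59324696]
```

View pics/m.png

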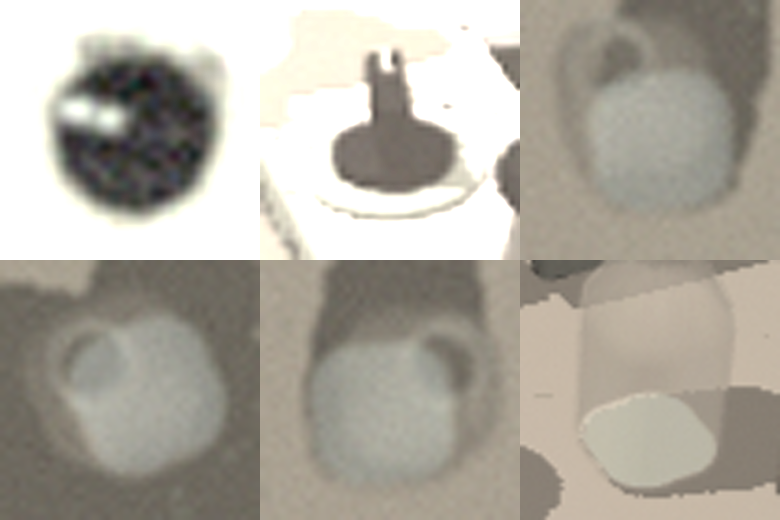

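```bash
cat >> h.py <<'E'
def go(x,y,z,psi):
    "print tool-axis move from the present pose to TCP x,y,z and closing-line yaw psi: shift (in current axes) mm, turn about tool z"
    from scipy.spatial.transform import Rotation as Q
    o=ctrl.get_obs();R=Q.from_rotvec(o["tool_rot"]).as_matrix()
    d=R.T@(np.array([x,y,z])-o["tool_pos"])*1000
    p=np.arctan2(R[1,1],R[0,1])
    d2=np.array([(x-o["tool_pos"][0])*np.sin(psi)*-1+(y-o["tool_pos"][1])*np.cos(psi),(x-o["tool_pos"][0])*np.cos(psi)+(y-o["tool_pos"][1])*np.sin(psi),o["tool_pos"][2]-z])*1000
    print("t",o["t"],"pos",o["tool_pos"].round(4),"psi",round(p,3),"tilt",R[:,2].round(3),"shift now",d.round(1),"| shift after turn",d2.round(1),"turnz",round(p-psi,3),"q6",o["q"][5].round(2),"open",round(o["opening"],4),"F",o["contact_force"].round(1),round(o["grip_force"],1))
E
python3 -c "
from h import *
t=cv2.imread('pics/top0.png')
b=cv2.GaussianBlur(t,(3,3),0).astype(int)
d=b[:,:,0]-b[:,:,2]
for n,(x,y) in dict(A=(236,148),B=(228,222),C=(403,190)).items():
  m=np.zeros(d.shape,np.uint8);m[y-16:y+17,x-16:x+17]=(d[y-16:y+17,x-16:x+17]>-8)
  m=cv2.morphologyEx(m,cv2.MORPH_OPEN,np.ones((5,5)))
  c=max(cv2.findContours(m,0,2)[0],key=cv2.contourArea)
  print(n,d[y-1:y+2,x-1:x+2].mean(),cv2.contourArea(c),cv2.minAreaRect(c),d[y-25,x-25])
go(.462,.076,.13,-.26)"
```

```text
Traceback (most recent call last):
ValueError: max() iterable argument is empty
```

```bash
python3 -c "
from h import *
t=cv2.imread('pics/top0.png')
b=cv2.GaussianBlur(t,(3,3),0).astype(int)
d=b[:,:,0]-b[:,:,2]
for n,(x,y) in dict(A=(236,148),B=(228,222),C=(403,190)).items():
  r=d[y-16:y+17,x-16:x+17];c0=d[y-1:y+2,x-1:x+2].mean();lo=np.percentile(r,5)
  for f in(.5,.65):
    m=np.zeros(d.shape,np.uint8);m[y-16:y+17,x-16:x+17]=r>lo+f*(c0-lo)
    m=cv2.morphologyEx(m,cv2.MORPH_OPEN,np.ones((5,5)))
    c=max(cv2.findContours(m,0,2)[0],key=cv2.contourArea)
    print(n,c0,lo,cv2.contourArea(c),cv2.minAreaRect(c))
go(.462,.076,.13,-.26)"
```

```text
A -12.11111111111111 -25.0 566.0 ((239.0, 145.0), (26.0, 26.0), 90.0)
A -12.11111111111111 -25.0 444.0 ((238.0, 144.5), (25.0, 22.0), 90.0)
B -10.88888888888889 -17.0 386.5 ((228.9589080810547, 220.8904266357422), (21.535572052001953, 22.003734588623047), 69.44395446777344)
B -10.88888888888889 -17.0 386.5 ((228.9589080810547, 220.8904266357422), (21.535572052001953, 22.003734588623047), 69.44395446777344)
C -12.222222222222221 -25.0 575.0 ((405.0, 188.0), (28.0, 28.0), 90.0)
C -12.222222222222221 -25.0 409.5 ((402.5, 189.5), (23.0, 21.0), 90.0)
t 0.1 pos [0.1861 0.596  0.2302] psi 1.268 tilt [-0.001 -0.002 -1.   ] shift now [-418.4 -414.   100.9] | shift after turn [-431.6  400.3  100.2] turnz 1.528 q6 -0.12 open 0.0854 F [-0.8  0.   0.2] 0.0
```

```bash
python3 -m crank '[[-27.9,-27.6,0,0,0,0,1],[-27.9,-27.6,0,0,0,0,1],[-27.9,-27.6,0,0,0,0,1],[-27.9,-27.6,0,0,0,0,1],[-27.9,-27.6,0,0,0,0,1],[-27.9,-27.6,0,0,0,0,1],[-27.9,-27.6,0,0,0,0,1],[-27.9,-27.6,0,0,0,0,1],[-27.9,-27.6,0,0,0,0,1],[-27.9,-27.6,0,0,0,0,1]]' 20
python3 -m crank '[[-27.9,-27.6,0,0,0,0,1],[-27.9,-27.6,0,0,0,0,1],[-27.9,-27.6,0,0,0,0,1],[-27.9,-27.6,0,0,0,0,1],[-27.9,-27.6,0,0,0,0,1],[0,0,10,0,0,0.12,1],[0,0,10,0,0,0.12,1],[0,0,10,0,0,0.12,1],[0,0,10,0,0,0.12,1],[0,0,10,0,0,0.12,1]]' 20
python3 -m crank '[[0,0,10,0,0,0.12,1],[0,0,10,0,0,0.12,1],[0,0,10,0,0,0.12,1],[0,0,10,0,0,0.12,1],[0,0,10,0,0,0.12,1],[0,0,0,0,0,0.12,1],[0,0,0,0,0,0.12,1],[0,0,0,0,0,0.09,1],[0,0,0,0,0,0,1],[0,0,0,0,0,0,1]]' 20
python3 -c "
from h import *
go(.462,.076,.058,-.26)"
```

```text
t: 0.93
tool_pos: [0.3705, 0.2481, 0.2309]
tool_rot: [-0.473, -3.106, 0.0]
contact_force: [1.5, -0.6, -1.2]
opening: 0.0853
grip_force: 0.0
t: 1.77
tool_pos: [0.462, 0.0763, 0.1803]
tool_rot: [-1.379, -2.822, 0.001]
contact_force: [0.1, 0.5, 0.5]
opening: 0.0857
grip_force: 0.0
t: 2.6
tool_pos: [0.4621, 0.0766, 0.1309]
tool_rot: [-2.49, -1.915, 0.001]
contact_force: [-0.5, 0.2, 0.9]
opening: 0.0853
grip_force: 0.0
t 2.6 pos [0.4621 0.0766 0.1309] psi -0.26 tilt [-0.001 -0.    -1.   ] shift now [-0.6  0.1 72.9] | shift after turn [-0.6  0.1 72.9] turnz 0.0 q6 0.26 open 0.0853 F [-0.5  0.2  0.9] 0.0
```

```bash
python3 -m crank '[[0,0,18,0,0,0,0.2],[0,0,18,0,0,0,0.2],[0,0,18,0,0,0,0.2],[0,0,18,0,0,0,0.2],[0,0,0,0,0,0,-0.2],[0,0,0,0,0,0,-1],[0,0,0,0,0,0,-1],[0,0,0,0,0,0,-1],[0,0,0,0,0,0,-1],[0,0,0,0,0,0,-1]]' 20
python3 -c "
from h import *
go(.462,.076,.058,-.26);print(ctrl.get_obs()['wrist_torque'])
t=get_image('top')[:,:,::-1];s=get_image('side')[:,:,::-1]
cv2.imwrite('pics/k.png',np.hstack([cv2.resize(t[180:240,260:340],None,fx=5,fy=5),cv2.resize(s[150:240,240:330],(400,300))]))"
```

```text
t: 3.43
tool_pos: [0.459, 0.0781, 0.0596]
tool_rot: [-2.486, -1.908, 0.008]
contact_force: [-13.5, 4.0, 6.7]
opening: 0.0139
grip_force: 23.5
t 3.4333 pos [0.459  0.0781 0.0596] psi -0.261 tilt [-0.009  0.003 -1.   ] shift now [-1.2  3.4  1.6] | shift after turn [-1.2  3.4  1.6] turnz -0.001 q6 0.27 open 0.0139 F [-13.5   4.    6.7] 23.5
[ 0.82664876  2.09518541 -0.05979806]
```

View pics/k.png

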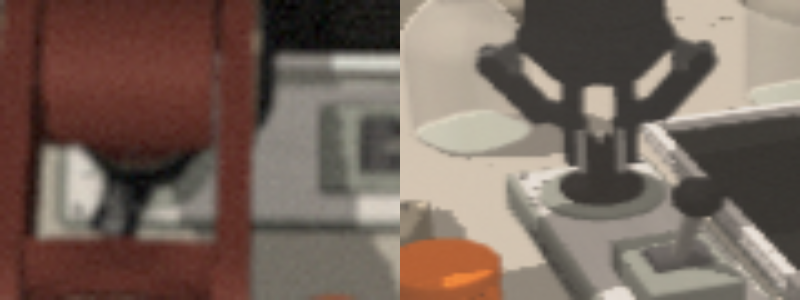

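```bash
python3 -m crank '[[0,-4,0,0,0,0,-1],[0,0,0,0,0,0,-1],[0,0,0,0,0,-0.1,-1],[0,0,0,0,0,-0.1,-1],[0,0,0,0,0,-0.1,-1],[0,0,0,0,0,-0.1,-1],[0,0,0,0,0,-0.1,-1],[0,0,0,0,0,-0.1,-1],[0,0,0,0,0,-0.1,-1],[0,0,0,0,0,-0.1,-1]]' 20
python3 -m crank '[[0,0,0,0,0,-0.1,-1],[0,0,0,0,0,-0.1,-1],[0,0,0,0,0,-0.1,-1],[0,0,0,0,0,-0.1,-1],[0,0,0,0,0,-0.1,-1],[0,0,0,0,0,-0.1,-1],[0,0,0,0,0,-0.1,-1],[0,0,0,0,0,-0.1,-1],[0,0,0,0,0,0,-1],[0,0,0,0,0,0,-1]]' 20
python3 -c "
from h import *
go(.459,.078,.058,1.59);print(ctrl.get_obs()['wrist_torque'])"
```

```text
t: 4.37
tool_pos: [0.4582, 0.0781, 0.0597]
tool_rot: [-1.544, -2.735, -0.001]
contact_force: [-1.3, 1.8, -3.7]
opening: 0.0134
grip_force: 22.5
t: 5.2
tool_pos: [0.458, 0.0777, 0.0597]
tool_rot: [-0.368, -3.118, -0.0]
contact_force: [-4.0, 1.3, -0.2]
opening: 0.0137
grip_force: 22.9
t 5.2 pos [0.458  0.0777 0.0597] psi 1.336 tilt [-0.002  0.    -1.   ] shift now [-0.9  0.5  1.7] | shift after turn [-1.   0.3  1.7] turnz -0.254 q6 -1.33 open 0.0137 F [-4.   1.3 -0.2] 22.9
[0.2337015  0.68775238 0.00281037]
```

```bash
python3 -m crank '[[0,0,0,0,0,-0.05,-1],[0,0,0,0,0,-0.05,-1],[0,0,0,0,0,-0.05,-1],[0,0,0,0,0,-0.05,-1],[0,0,0,0,0,-0.03,-1],[0,0,0,0,0,-0.03,-1],[0,0,0,0,0,-0.02,-1],[0,0,0,0,0,-0.02,-1],[0,0,0,0,0,0,-1],[0,0,0,0,0,0,-1]]' 20
python3 -c "
from h import *
go(.459,.078,.058,1.59);print(ctrl.get_obs()['wrist_torque'])"
```

```text
t: 6.03
tool_pos: [0.4583, 0.0776, 0.0597]
tool_rot: [0.1, -3.139, -0.0]
contact_force: [-4.5, -0.4, 2.1]
opening: 0.0134
grip_force: 38.2
t 6.0333 pos [0.4583 0.0776 0.0597] psi 1.635 tilt [-0.001  0.    -1.   ] shift now [-0.8  0.4  1.7] | shift after turn [-0.7  0.4  1.7] turnz 0.045 q6 -1.63 open 0.0134 F [-4.5 -0.4  2.1] 38.2
[ 0.02209985  0.87981651 -0.79124985]
```

```bash
python3 -m crank '[[0,0,0,0,0,0.02,0],[0,0,0,0,0,0,0],[0,0,0,0,0,0,0],[0,0,0,0,0,0,0],[0,0,-20,0,0,0,0],[0,0,-40,0,0,0,0],[0,0,-40,0,0,0,1],[0,0,-40,0,0,0,1],[0,0,-40,0,0,0.115,1],[0,0,0,0,0,0.115,1]]' 20
python3 -m crank '[[0,0,0,0,0,0.12,1],[0,0,0,0,0,0.12,1],[0,0,0,0,0,0.12,1],[0,0,0,0,0,0.12,1],[0,0,0,0,0,0.12,1],[0,0,0,0,0,0.12,1],[0,0,0,0,0,0.12,1],[0,0,0,0,0,0.12,1],[0,0,0,0,0,0.12,1],[0,0,0,0,0,0.12,1]]'
python3 -m crank '[[0,0,0,0,0,0.12,1],[0,0,0,0,0,0.07,1],[36,-6.9,0,0,0,0,1],[36,-6.9,0,0,0,0,1],[36,-6.9,0,0,0,0,1],[36,-6.9,0,0,0,0,1],[36,-6.9,0,0,0,0,1],[0,0,0,0,0,0,1],[0,0,0,0,0,0,1],[0,0,0,0,0,0,1]]'
python3 -c "
from h import *
go(.4238,.2575,.123,0)
im=cv2.imread('pics/top0.png').max(2)
m=np.uint8(im<50)
c=sorted(cv2.findContours(m[100:200,265:370],0,2,offset=(265,100))[0],key=cv2.contourArea)[-2:]
for k in c:
  r=cv2.minAreaRect(k);print(r,[onz('top',*p,.053).round(4)[:2] for p in cv2.boxPoints(r)],onz('top',*r[0],.05))
"
```

```text
t: 6.87
tool_pos: [0.4632, 0.0776, 0.2502]
tool_rot: [0.293, 3.11, 0.003]
contact_force: [0.6, 0.9, 1.6]
opening: 0.0853
grip_force: 0.0
t: 7.7
tool_pos: [0.4589, 0.0776, 0.2397]
tool_rot: [2.01, 2.413, 0.001]
contact_force: [-0.7, -0.2, 0.3]
opening: 0.0853
grip_force: 0.0
t: 8.53
tool_pos: [0.4245, 0.2576, 0.2394]
tool_rot: [2.223, 2.219, 0.0]
contact_force: [0.4, 0.1, 0.4]
opening: 0.0852
grip_force: 0.0
t 8.5333 pos [0.4245 0.2576 0.2394] psi -0.002 tilt [ 0.001 -0.    -1.   ] shift now [ -0.   -0.8 116.4] | shift after turn [-1.000e-01 -7.000e-01  1.164e+02] turnz -0.002 q6 0.4 open 0.0852 F [0.4 0.1 0.4] 0.0
((315.0, 133.5), (33.0, 84.0), 90.0) [array([0.7299, 0.1341]), array([ 0.7366, -0.1116]), array([ 0.6374, -0.1126]), array([0.6311, 0.1306])] [0.68432129 0.01028366 0.05      ]
((314.5451965332031, 172.37747192382812), (85.3823471069336, 34.15583419799805), 0.8303154110908508) [array([0.5172, 0.1306]), array([0.6171, 0.1327]), array([ 0.6199, -0.1141]), array([ 0.5197, -0.1137])] [0.56883307 0.00896932 0.05      ]
```

```bash
python3 -m crank '[[0,-0.5,35,0,0,0,1],[0,0,35,0,0,0,1],[0,0,25,0,0,0,1],[0,0,12,0,0,0,1],[0,0,9,0,0,0,1],[0,0,0,0,0,0,1],[0,0,0,0,0,0,-0.2],[0,0,0,0,0,0,-1],[0,0,0,0,0,0,-1],[0,0,0,0,0,0,-1]]' 60
python3 -m crank '[[0,0,0,0,0,0,-1],[0,0,0,0,0,0,-1],[0,0,0,0,0,0,-1],[0,0,-10,0,0,0,-1],[0,0,-20,0,0,0,-1],[0,0,-25,0,0,0,-1],[0,0,-25,0,0,0,-1],[0,0,-20,0,0,0,-1],[0,0,0,0,0,0,-1],[0,0,0,0,0,0,-1]]' 60
python3 -c "
from h import *
go(.683,.090,.23,-.38)
t=get_image('top')[:,:,::-1];s=get_image('side')[:,:,::-1]
cv2.imwrite('pics/g.png',np.hstack([cv2.resize(t[90:270,190:350],(400,450)),cv2.resize(s[80:260,190:350],(400,450))]))"
```

```text
t: 9.37
tool_pos: [0.4249, 0.2585, 0.1262]
tool_rot: [2.223, 2.219, 0.005]
contact_force: [-2.9, -0.5, 5.9]
opening: 0.0466
grip_force: 57.9
t: 10.2
tool_pos: [0.4245, 0.258, 0.2247]
tool_rot: [2.223, 2.218, 0.005]
contact_force: [-0.9, -0.6, -3.4]
opening: 0.0467
grip_force: 58.1
t 10.2 pos [0.4245 0.258  0.2247] psi -0.002 tilt [ 0.003  0.001 -1.   ] shift now [-167.5  258.8   -4.7] | shift after turn [-60.1 302.4  -5.3] turnz 0.378 q6 0.4 open 0.0467 F [-0.9 -0.6 -3.4] 58.1
```

View pics/g.png

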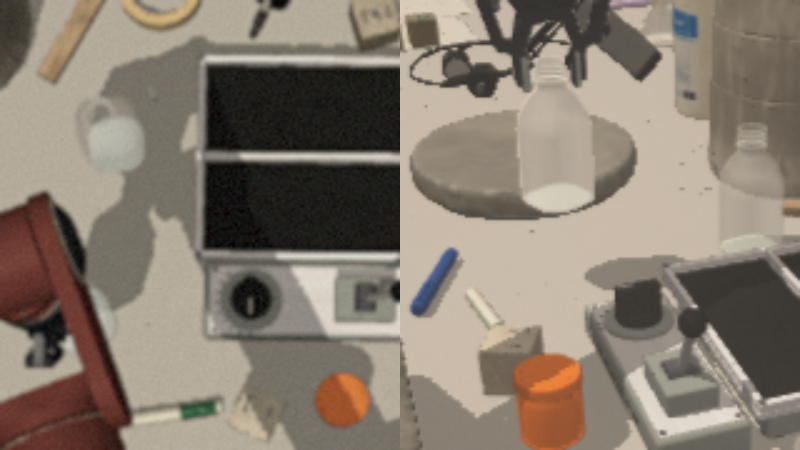

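```bash
python3 -m crank '[[-20,0,0,0,0,0,-1],[-35,0,0,0,0,0,-1],[-35,5,0,0,0,0,-1],[-20,25,0,0,0,0,-1],[-15,35,0,0,0,0,-1],[-15,40,0,0,0,0,-1],[-10,40,0,0,0,0,-1],[-7.5,40,0,0,0,0,-1],[-5,35,0,0,0,0,-1],[-5,25,0,0,0,0,-1]]'
python3 -m crank '[[0,14,0,0,0,0,-1],[0,0,0,0,0,0.08,-1],[0,0,0,0,0,0.1,-1],[0,0,0,0,0,0.1,-1],[0,0,0,0,0,0.1,-1],[0,0,10,0,0,0,-1],[0,0,10,0,0,0,-1],[0,0,0,0,0,0,-1],[0,0,0,0,0,0,-1],[0,0,0,0,0,0,-1]]'
python3 -c "
from h import *
go(.683,.090,.177,-.38)
t=get_image('top')[:,:,::-1];s=get_image('side')[:,:,::-1]
cv2.imwrite('pics/g2.png',np.hstack([cv2.resize(t[90:250,230:390],(400,400)),cv2.resize(s[80:280,240:440],(400,400))]))"
```

```text
t: 11.13
tool_pos: [0.6689, 0.089, 0.2194]
tool_rot: [-2.223, -2.216, 0.005]
contact_force: [-0.5, 0.4, -3.6]
opening: 0.0469
grip_force: 58.3
t: 11.97
tool_pos: [0.6811, 0.0901, 0.2023]
tool_rot: [-2.601, -1.76, 0.002]
contact_force: [0.5, -0.8, -3.2]
opening: 0.0465
grip_force: 58.5
t 11.9667 pos [0.6811 0.0901 0.2023] psi -0.381 tilt [-0.002 -0.    -1.   ] shift now [ 0.6  1.8 25.3] | shift after turn [ 0.6  1.8 25.3] turnz -0.001 q6 0.4 open 0.0465 F [ 0.5 -0.8 -3.2] 58.5
```

View pics/g2.png

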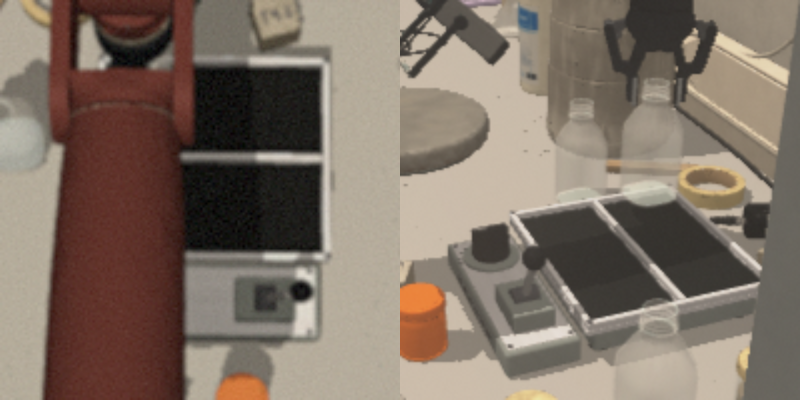

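```bash
python3 -m crank '[[0,2.5,8,0,0,0,-1],[0,0,7,0,0,0,-1],[0,0,5,0,0,0,-1],[0,0,3,0,0,0,-1],[0,0,2,0,0,0,-1],[0,0,0,0,0,0,-1],[0,0,0,0,0,0,-1],[0,0,0,0,0,0,-1],[0,0,0,0,0,0,-1],[0,0,0,0,0,0,-1]]'
```

```text
t: 12.9
tool_pos: [0.6841, 0.0891, 0.1788]
tool_rot: [2.602, 1.759, 0.001]
contact_force: [0.0, -0.0, -2.7]
opening: 0.0468
grip_force: 58.5
```

```bash
python3 -m crank '[[0,0,1.5,0,0,0,-1],[0,0,1.5,0,0,0,-1],[0,0,0,0,0,0,-1],[0,0,0,0,0,0,0.3],[0,0,0,0,0,0,1],[0,0,0,0,0,0,1],[0,0,0,0,0,0,1],[0,0,-15,0,0,0,1],[0,0,-30,0,0,0,1],[0,0,-30,0,0,0,1]]'
python3 -m crank '[[0,0,0,0,0,-0.1,1],[0,0,0,0,0,-0.1,1],[0,0,0,0,0,-0.1,1],[0,0,0,0,0,-0.08,1],[30,-7.6,0,0,0,0,1],[31,-7.6,0,0,0,0,1],[31,-7.6,0,0,0,0,1],[31,-7.6,0,0,0,0,1],[30,-7.6,0,0,0,0,1],[0,0,0,0,0,0,1]]'
python3 -c "
from h import *
go(.646,.242,.126,0)
t=get_image('top')[:,:,::-1];s=get_image('side')[:,:,::-1]
cv2.imwrite('pics/g3.png',np.hstack([cv2.resize(t[90:250,190:350],(400,400)),cv2.resize(s[80:280,240:440],(400,400))]))"
```

```text
t: 13.73
tool_pos: [0.683, 0.089, 0.2503]
tool_rot: [-2.601, -1.758, 0.004]
contact_force: [0.7, 0.1, 0.9]
opening: 0.0854
grip_force: 0.0
t: 14.57
tool_pos: [0.6448, 0.2473, 0.2519]
tool_rot: [-2.217, -2.224, -0.004]
contact_force: [0.7, -0.8, -1.0]
opening: 0.0855
grip_force: 0.0
t 14.5667 pos [0.6448 0.2473 0.2519] psi 0.003 tilt [ 0.001  0.003 -1.   ] shift now [ -5.6   1.1 125.9] | shift after turn [ -5.3   1.2 125.9] turnz 0.003 q6 0.25 open 0.0855 F [ 0.7 -0.8 -1. ] 0.0
```

View pics/g3.png

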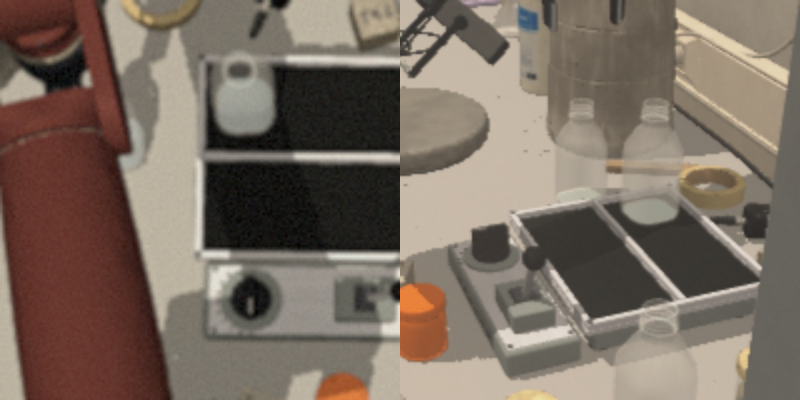

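```bash
python3 -m crank '[[-5.3,1.2,30,0,0,0,1],[0,0,36,0,0,0,1],[0,0,30,0,0,0,1],[0,0,18,0,0,0,1],[0,0,11,0,0,0,1],[0,0,0,0,0,0,1],[0,0,0,0,0,0,-0.2],[0,0,0,0,0,0,-1],[0,0,0,0,0,0,-1],[0,0,0,0,0,0,-1]]' 60
python3 -m crank '[[0,0,0,0,0,0,-1],[0,0,0,0,0,0,-1],[0,0,0,0,0,0,-1],[0,0,-10,0,0,0,-1],[0,0,-20,0,0,0,-1],[0,0,-25,0,0,0,-1],[0,0,-25,0,0,0,-1],[0,0,-22,0,0,0,-1],[0,0,0,0,0,0,-1],[0,0,0,0,0,0,-1]]' 60
python3 -c "
from h import *
go(.57,.242,.228,0);go(.57,.01,.228,0)"
```

```text
t: 15.5
tool_pos: [0.6489, 0.2373, 0.1288]
tool_rot: [2.222, 2.218, 0.006]
contact_force: [-1.0, 0.3, 1.1]
opening: 0.0426
grip_force: 57.7
t: 16.33
tool_pos: [0.6481, 0.2371, 0.2292]
tool_rot: [2.222, 2.218, 0.005]
contact_force: [-0.1, -0.3, -2.8]
opening: 0.0425
grip_force: 57.8
t 16.3333 pos [0.6481 0.2371 0.2292] psi -0.002 tilt [ 0.004  0.001 -1.   ] shift now [  4.7 -78.1   0.9] | shift after turn [  4.9 -78.1   1.2] turnz -0.002 q6 0.24 open 0.0425 F [-0.1 -0.3 -2.8] 57.8
t 16.3333 pos [0.6481 0.2371 0.2292] psi -0.002 tilt [ 0.004  0.001 -1.   ] shift now [-227.3  -77.7    0.8] | shift after turn [-227.1  -78.1    1.2] turnz -0.002 q6 0.24 open 0.0425 F [-0.1 -0.3 -2.8] 57.8
```

```bash
python3 -m crank '[[0,-20,0,0,0,0,-1],[0,-35,0,0,0,0,-1],[-10,-23,0,0,0,0,-1],[-35,0,0,0,0,0,-1],[-40,0,0,0,0,0,-1],[-40,0,0,0,0,0,-1],[-40,0,0,0,0,0,-1],[-35,0,0,0,0,0,-1],[-20,0,0,0,0,0,-1],[-11,0,0,0,0,0,-1]]'
python3 -m crank '[[0,20,0,0,0,0,-1],[0,35,0,0,0,0,-1],[0,35,0,0,0,0,-1],[0,19,0,0,0,0,-1],[0,5,0,0,0,0,-1],[0,0,12,0,0,0,-1],[0,0,12,0,0,0,-1],[0,0,0,0,0,0,-1],[0,0,0,0,0,0,-1],[0,0,0,0,0,0,-1]]'
python3 -c "
from h import *
go(.685,.007,.1788,0)
t=get_image('top')[:,:,::-1];s=get_image('side')[:,:,::-1]
cv2.imwrite('pics/g4.png',np.hstack([cv2.resize(t[90:250,230:390],(400,400)),cv2.resize(s[80:280,240:440],(400,400))]))"
```

```text
t: 17.17
tool_pos: [0.5674, 0.0035, 0.2243]
tool_rot: [-2.225, -2.214, 0.005]
contact_force: [-0.6, -0.5, -2.7]
opening: 0.0423
grip_force: 57.9
t: 18.0
tool_pos: [0.6819, 0.006, 0.2028]
tool_rot: [-2.223, -2.219, 0.001]
contact_force: [0.4, 0.8, -3.1]
opening: 0.0419
grip_force: 58.6
t 18.0 pos [0.6819 0.006  0.2028] psi -0.002 tilt [-0.001  0.    -1.   ] shift now [ 1.   3.1 24. ] | shift after turn [ 1.   3.1 24. ] turnz -0.002 q6 -0.1 open 0.0419 F [ 0.4  0.8 -3.1] 58.6
```

View pics/g4.png

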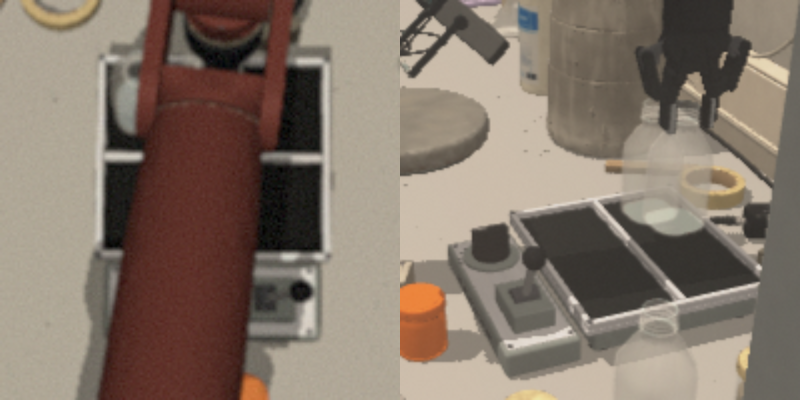

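```bash
python3 -m crank '[[0,3,8,0,0,0,-1],[0,0,7,0,0,0,-1],[0,0,5,0,0,0,-1],[0,0,2,0,0,0,-1],[0,0,1.5,0,0,0,-1],[0,0,1,0,0,0,-1],[0,0,0,0,0,0,-1],[0,0,0,0,0,0,-1],[0,0,0,0,0,0,-1],[0,0,0,0,0,0,-1]]'
```

```text
t: 18.93
tool_pos: [0.6862, 0.0058, 0.1791]
tool_rot: [2.223, 2.219, 0.001]
contact_force: [-0.1, 0.0, -1.6]
opening: 0.0421
grip_force: 58.9
```

```bash
python3 -m crank '[[0,0,1,0,0,0,-1],[0,0,0,0,0,0,-1],[0,0,0,0,0,0,0.3],[0,0,0,0,0,0,1],[0,0,0,0,0,0,1],[0,0,0,0,0,0,1],[0,0,0,0,0,0,1],[0,0,-15,0,0,0,1],[0,0,-30,0,0,0,1],[0,0,-30,0,0,0,1]]'
python3 -m crank '[[0,0,0,0,0,0,1],[-20,-12,0,0,0,0,1],[-33,-20,0,0,0,0,1],[-33,-20,0,0,0,0,1],[-33,-20,0,0,0,0,1],[-33,-20,0,0,0,0,1],[-33,-20,0,0,0,0,1],[-33,-20,0,0,0,0,1],[-25,-20,0,0,0,0,1],[-17,-10,0,0,0,0,1]]'
python3 -m crank '[[0,0,20,0,0,0,1],[0,0,20,0,0,0,1],[0,0,0,0,0,0,1],[0,0,0,0,0,0,1],[0,0,0,0,0,0,1],[0,0,0,0,0,0,1],[0,0,0,0,0,0,1],[0,0,0,0,0,0,1],[0,0,0,0,0,0,1],[0,0,0,0,0,0,1]]'
python3 -c "
from h import *
go(.5235,-.254,.126,0)
t=get_image('top')[:,:,::-1];s=get_image('side')[:,:,::-1]
cv2.imwrite('pics/g5.png',np.hstack([cv2.resize(t[90:290,250:450],(400,400)),cv2.resize(s[120:320,240:440],(400,400))]))"
```

```text
t: 19.77
tool_pos: [0.685, 0.0059, 0.2528]
tool_rot: [-2.222, -2.217, 0.003]
contact_force: [1.0, 0.0, 0.8]
opening: 0.0856
grip_force: 0.0
t: 20.6
tool_pos: [0.5216, -0.2563, 0.2543]
tool_rot: [2.225, 2.215, -0.001]
contact_force: [-0.2, -0.1, -0.0]
opening: 0.0853
grip_force: 0.0
t: 21.43
tool_pos: [0.5236, -0.2538, 0.2132]
tool_rot: [2.223, 2.219, 0.0]
contact_force: [0.3, 0.4, 0.6]
opening: 0.0854
grip_force: 0.0
t 21.4333 pos [ 0.5236 -0.2538  0.2132] psi -0.002 tilt [ 0. -0. -1.] shift now [-0.1 -0.1 87.2] | shift after turn [-0.2 -0.1 87.2] turnz -0.002 q6 -0.58 open 0.0854 F [0.3 0.4 0.6] 0.0
```

View pics/g5.png

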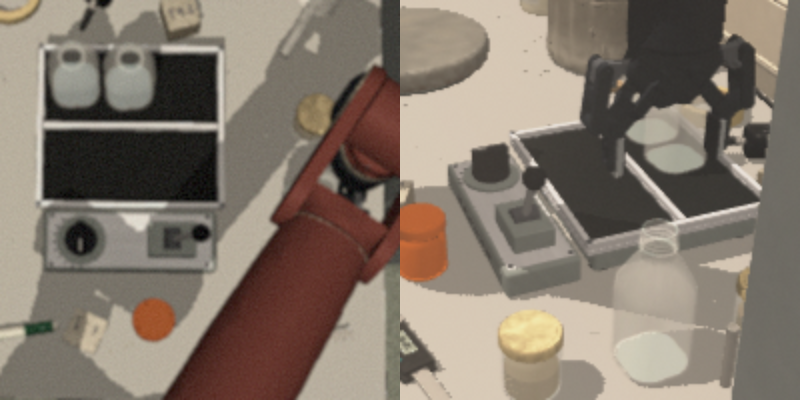

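```bash
python3 -m crank '[[0,0,30,0,0,0,1],[0,0,30,0,0,0,1],[0,0,18,0,0,0,1],[0,0,8,0,0,0,1],[0,0,0,0,0,0,1],[0,0,0,0,0,0,1],[0,0,0,0,0,0,-0.2],[0,0,0,0,0,0,-1],[0,0,0,0,0,0,-1],[0,0,0,0,0,0,-1]]' 60
python3 -m crank '[[0,0,0,0,0,0,-1],[0,0,0,0,0,0,-1],[0,0,0,0,0,0,-1],[0,0,-10,0,0,0,-1],[0,0,-20,0,0,0,-1],[0,0,-25,0,0,0,-1],[0,0,-25,0,0,0,-1],[0,0,-22,0,0,0,-1],[0,0,0,0,0,0,-1],[0,0,0,0,0,0,-1]]' 60
python3 -c "
from h import *
go(.57,-.073,.228,0)
b=get_image('top');m=np.uint8(b[120:152,235:370].min(2)>70)
c=sorted(cv2.findContours(m,0,2,offset=(235,120))[0],key=cv2.contourArea)[-3:]
for k in c: x,y,w,h=cv2.boundingRect(k);print(x,y,w,h,onz('top',x,y+h,.05),onz('top',x+w,y+h,.05))
"
```

```text
t: 22.37
tool_pos: [0.5248, -0.2546, 0.1292]
tool_rot: [2.221, 2.216, 0.002]
contact_force: [0.8, -0.1, -0.7]
opening: 0.0429
grip_force: 58.2
t: 23.2
tool_pos: [0.5237, -0.2541, 0.2297]
tool_rot: [2.222, 2.218, 0.001]
contact_force: [-0.5, -0.1, -3.5]
opening: 0.0424
grip_force: 58.4
t 23.2 pos [ 0.5237 -0.2541  0.2297] psi -0.002 tilt [ 0.002 -0.001 -1.   ] shift now [181.2  45.9   1.6] | shift after turn [181.1  46.3   1.7] turnz -0.002 q6 -0.58 open 0.0424 F [-0.5 -0.1 -3.5] 58.4
274 120 26 24 [0.64972957 0.12860869 0.05      ] [0.651717   0.05315254 0.05      ]
302 120 26 25 [0.64888627 0.04726397 0.05      ] [ 0.65087406 -0.02829112  0.05      ]
235 120 135 32 [0.62299443 0.24046721 0.05      ] [ 0.63320473 -0.1507096   0.05      ]
```

```bash
python3 -m crank '[[0,20,0,0,0,0,-1],[10,26,0,0,0,0,-1],[30,2,0,0,0,0,-1],[40,0,0,0,0,0,-1],[40,0,0,0,0,0,-1],[35,0,0,0,0,0,-1],[20,0,0,0,0,0,-1],[6,0,0,0,0,0,-1],[0,0,0,0,0,0,-1],[0,0,0,0,0,0,-1]]'
python3 -m crank '[[0,20,0,0,0,0,-1],[0,35,0,0,0,0,-1],[0,35,0,0,0,0,-1],[0,19,0,0,0,0,-1],[0,5,0,0,0,0,-1],[0,0,12,0,0,0,-1],[0,0,12,0,0,0,-1],[0,0,0,0,0,0,-1],[0,0,0,0,0,0,-1],[0,0,0,0,0,0,-1]]'
python3 -c "
from h import *
go(.686,-.073,.1795,0)"
```

```text
t: 24.08
tool_pos: [0.571, -0.0733, 0.2269]
tool_rot: [-2.222, -2.218, 0.003]
contact_force: [1.1, 0.6, -2.3]
opening: 0.0428
grip_force: 58.5
t: 24.92
tool_pos: [0.6847, -0.0733, 0.2043]
tool_rot: [-2.224, -2.218, 0.001]
contact_force: [-0.1, -0.2, -2.0]
opening: 0.0423
grip_force: 59.2
t 24.9167 pos [ 0.6847 -0.0733  0.2043] psi -0.002 tilt [-0.001  0.    -1.   ] shift now [ 0.3  1.3 24.8] | shift after turn [ 0.3  1.3 24.8] turnz -0.002 q6 -0.21 open 0.0423 F [-0.1 -0.2 -2. ] 59.2
```

```bash
python3 -m crank '[[0,1,8,0,0,0,-1],[0,0,7,0,0,0,-1],[0,0,5,0,0,0,-1],[0,0,2,0,0,0,-1],[0,0,1.5,0,0,0,-1],[0,0,1,0,0,0,-1],[0,0,0,0,0,0,-1],[0,0,0,0,0,0,-1],[0,0,0,0,0,0,-1],[0,0,0,0,0,0,-1]]'
```

```text
t: 25.75
tool_pos: [0.687, -0.0732, 0.1807]
tool_rot: [2.223, 2.219, 0.001]
contact_force: [-0.7, 0.4, -2.4]
opening: 0.0425
grip_force: 59.2
```

```bash
python3 -m crank '[[0,0,1.5,0,0,0,-1],[0,0,0,0,0,0,-1],[0,0,0,0,0,0,0.3],[0,0,0,0,0,0,1],[0,0,0,0,0,0,1],[0,0,0,0,0,0,1],[0,0,0,0,0,0,1],[0,0,-15,0,0,0,1],[0,0,-30,0,0,0,1],[0,0,-30,0,0,0,1]]'
python3 -m crank '[[0,0,0,0,0,0,1],[20,-20,0,0,0,0,1],[30,-30,0,0,0,0,1],[30,-35,0,0,0,0,1],[30,-35,0,0,0,0,1],[20,-30,0,0,0,0,1],[10,-20,0,0,0,0,1],[0,0,0,0,0,0,1],[0,0,0,0,0,0,1],[0,0,0,0,0,0,1]]'
cat >> h.py <<'E'
def jars():
    b=get_image("top");h=cv2.cvtColor(b,cv2.COLOR_RGB2HSV)
    m=cv2.inRange(h,(12,70,90),(32,255,255));m[:,:370]=0;m[:100]=0
    for k in cv2.findContours(m,0,2)[0]:
        if cv2.contourArea(k)>80:
            (u,v),r=cv2.minEnclosingCircle(k);M=cv2.moments(k)
            print("jar",round(u,1),round(v,1),round(r,1),onz("top",u,v,.069).round(4),onz("top",M["m10"]/M["m00"],M["m01"]/M["m00"],.069).round(4))
    return b
E
python3 -c "
from h import *
go(.647,-.259,.25,0)
t=jars()[:,:,::-1];s=get_image('side')[:,:,::-1]
cv2.imwrite('pics/g6.png',np.hstack([cv2.resize(t[90:290,250:450],(400,400)),cv2.resize(s[120:320,240:440],(400,400))]))"
```

```text
t: 26.58
tool_pos: [0.6859, -0.073, 0.2538]
tool_rot: [-2.222, -2.217, 0.003]
contact_force: [0.2, -0.5, 1.1]
opening: 0.085
grip_force: 0.0
t: 27.42
tool_pos: [0.5251, 0.0605, 0.255]
tool_rot: [2.223, 2.218, 0.002]
contact_force: [0.1, 0.2, -0.3]
opening: 0.0854
grip_force: 0.0
t 27.4167 pos [0.5251 0.0605 0.255 ] psi -0.002 tilt [ 0.002 -0.    -1.   ] shift now [-319.2  122.6    5.3] | shift after turn [-319.5  121.9    5. ] turnz -0.002 q6 -0.02 open 0.0854 F [ 0.1  0.2 -0.3] 0.0
jar 403.4 230.5 11.0 [ 0.4057 -0.2436  0.069 ] [ 0.4055 -0.2437  0.069 ]
jar 407.4 146.9 11.1 [ 0.6463 -0.2558  0.069 ] [ 0.6466 -0.2574  0.069 ]
```

View pics/g6.png

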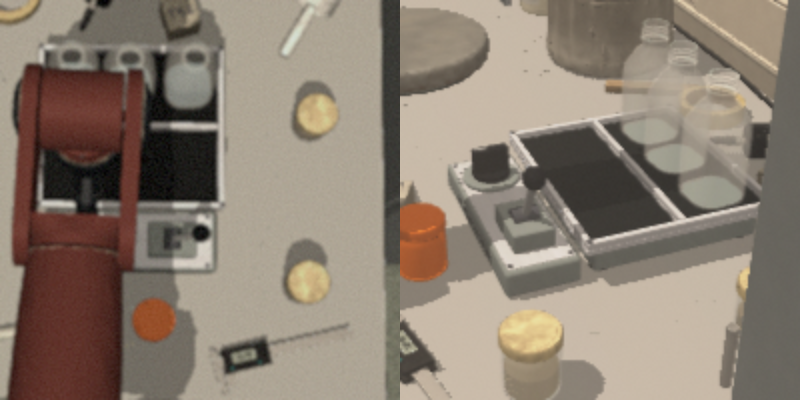

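```bash
python3 -m crank '[[-20,8,0,0,0,0,1],[-35,13,0,0,0,0,1],[-37,14,0,0,0,0,1],[-37,14,0,0,0,0,1],[-37,14,0,0,0,0,1],[-37,14,0,0,0,0,1],[-37,14,0,0,0,0,1],[-37,14,0,0,0,0,1],[-25,10,0,0,0,0,1],[-15,6.5,0,0,0,0,1]]'
python3 -m crank '[[0,0,30,0,0,0,1],[0,0,35,0,0,0,1],[0,0,35,0,0,0,1],[0,0,20,0,0,0,1],[0,0,0,0,0,0,1],[0,0,0,0,0,0,1],[0,0,0,0,0,0,1],[0,0,0,0,0,0,1],[0,0,0,0,0,0,1],[0,0,0,0,0,0,1]]'
python3 -c "
from h import *
go(.6465,-.257,.0215,0)
jars()"
```

```text
t: 28.35
tool_pos: [0.6458, -0.2611, 0.2526]
tool_rot: [-2.228, -2.214, 0.001]
contact_force: [-0.4, 0.6, 0.8]
opening: 0.0853
grip_force: 0.0
t: 29.18
tool_pos: [0.6462, -0.2569, 0.1361]
tool_rot: [2.221, 2.217, 0.002]
contact_force: [0.2, -0.1, -0.2]
opening: 0.0854
grip_force: 0.0
t 29.1833 pos [ 0.6462 -0.2569  0.1361] psi -0.002 tilt [ 0.003 -0.002 -1.   ] shift now [ 1.000e-01 -1.000e-01  1.146e+02] | shift after turn [-1.000e-01  3.000e-01  1.146e+02] turnz -0.002 q6 -0.48 open 0.0854 F [ 0.2 -0.1 -0.2] 0.0
jar 407.0 232.0 9.8 [ 0.4017 -0.2536  0.069 ] [ 0.3984 -0.2604  0.069 ]
```

```bash
python3 -m crank '[[0,0,25,0,0,0,1],[0,0,30,0,0,0,1],[0,0,28,0,0,0,1],[0,0,18,0,0,0,1],[0,0,11,0,0,0,1],[0,0,0,0,0,0,1],[0,0,0,0,0,0,0],[0,0,0,0,0,0,-1],[0,0,0,0,0,0,-1],[0,0,0,0,0,0,-1]]' 40
python3 -m crank '[[0,0,0,0,0,0,-1],[0,0,0,0,0,0,-1],[0,0,0,0,0,0,-1],[0,0,-15,0,0,0,-1],[0,0,-30,0,0,0,-1],[0,0,-35,0,0,0,-1],[0,0,-15,0,0,0,-1],[0,0,0,0,0,0,-1],[0,0,0,0,0,0,-1],[0,0,0,0,0,0,-1]]' 40
python3 -c "
from h import *
go(.568,-.052,.12,0)
jars()"
```

```text
t: 30.07
tool_pos: [0.6469, -0.2573, 0.0248]
tool_rot: [2.22, 2.216, 0.002]
contact_force: [0.5, -0.4, 3.7]
opening: 0.0564
grip_force: 43.4
t: 30.9
tool_pos: [0.6438, -0.2557, 0.1143]
tool_rot: [-2.221, -2.217, 0.002]
contact_force: [-0.7, -0.7, -2.6]
opening: 0.0558
grip_force: 43.6
t 30.9 pos [ 0.6438 -0.2557  0.1143] psi -0.002 tilt [-0.003  0.002 -1.   ] shift now [203.6 -76.2  -5. ] | shift after turn [203.7 -75.8  -5.7] turnz -0.002 q6 -0.48 open 0.0558 F [-0.7 -0.7 -2.6] 43.6
jar 407.0 232.0 9.5 [ 0.4017 -0.2536  0.069 ] [ 0.3991 -0.2596  0.069 ]
```

```bash
python3 -m crank '[[0,-20,-5,0,0,0,-1],[0,-35,0,0,0,0,-1],[15,-21,0,0,0,0,-1],[33,0,0,0,0,0,-1],[40,0,0,0,0,0,-1],[40,0,0,0,0,0,-1],[38,0,0,0,0,0,-1],[25,0,0,0,0,0,-1],[12,0,0,0,0,0,-1],[0,0,0,0,0,0,-1]]'
python3 -m crank '[[0,0,15,0,0,0,-1],[0,0,10,0,0,0,-1],[0,0,8,0,0,0,-1],[0,0,3,0,0,0,-1],[0,0,0,0,0,0,-1],[0,0,0,0,0,0,-1],[0,0,0,0,0,0,-1],[0,0,0,0,0,0,-1],[0,0,0,0,0,0,-1],[0,0,0,0,0,0,-1]]'
python3 -c "
from h import *
go(.568,-.052,.0748,0)"
```

```text
t: 31.78
tool_pos: [0.5681, -0.0507, 0.1194]
tool_rot: [-2.217, -2.22, 0.003]
contact_force: [0.2, -1.0, -1.9]
opening: 0.0566
grip_force: 43.8
t: 32.62
tool_pos: [0.5699, -0.0533, 0.0864]
tool_rot: [2.223, 2.219, 0.001]
contact_force: [0.9, 0.8, -1.6]
opening: 0.0562
grip_force: 43.8
t 32.6167 pos [ 0.5699 -0.0533  0.0864] psi -0.002 tilt [ 0.001 -0.    -1.   ] shift now [ 1.3 -1.9 11.6] | shift after turn [ 1.3 -1.9 11.6] turnz -0.002 q6 -0.22 open 0.0562 F [ 0.9  0.8 -1.6] 43.8
```

```bash
python3 -m crank '[[0,-1.5,5,0,0,0,-1],[0,0,4,0,0,0,-1],[0,0,2,0,0,0,-1],[0,0,1,0,0,0,-1],[0,0,0,0,0,0,-1],[0,0,0,0,0,0,-1],[0,0,0,0,0,0,-1],[0,0,0,0,0,0,-1],[0,0,0,0,0,0,-1],[0,0,0,0,0,0,-1]]'
python3 -m crank '[[0,0,0.5,0,0,0,-1],[0,0,0,0,0,0,0.5],[0,0,0,0,0,0,1],[0,0,0,0,0,0,1],[0,0,0,0,0,0,1],[0,0,-15,0,0,0,1],[0,0,-35,0,0,0,1],[0,0,-40,0,0,0,1],[0,0,-40,0,0,0,1],[0,0,0,0,0,0,1]]'
python3 -c "
from h import *
go(.4055,-.2437,.2,0)
jars()"
```

```text
t: 33.45
tool_pos: [0.5678, -0.0531, 0.0748]
tool_rot: [-2.223, -2.219, 0.001]
contact_force: [-5.5, 1.9, 7.1]
opening: 0.0563
grip_force: 44.6
t: 34.28
tool_pos: [0.5729, -0.0543, 0.2138]
tool_rot: [2.214, 2.209, 0.014]
contact_force: [1.1, -0.7, 0.9]
opening: 0.0849
grip_force: 0.0
t 34.2833 pos [ 0.5729 -0.0543  0.2138] psi -0.002 tilt [ 0.016 -0.004 -1.   ] shift now [-189.7 -167.2   11.8] | shift after turn [-189.4 -167.4   13.8] turnz -0.002 q6 -0.22 open 0.0849 F [ 1.1 -0.7  0.9] 0.0
jar 403.6 230.7 10.9 [ 0.4052 -0.244   0.069 ] [ 0.4054 -0.2437  0.069 ]
```

```bash
python3 -m crank '[[-15,-13,0,0,0,0,1],[-28,-24,0,0,0,0,1],[-30,-26,0,0,0,0,1],[-30,-26,0,0,0,0,1],[-30,-26,0,0,0,0,1],[-28,-24,0,0,0,0,1],[-20,-17,0,0,0,0,1],[-9.5,-7.5,30,0,0,0,1],[0,0,30,0,0,0,1],[0,0,0,0,0,0,1]]'
python3 -m crank '[[0,0,20,0,0,0,1],[0,0,0,0,0,0,1],[0,0,0,0,0,0,1],[0,0,0,0,0,0,1],[0,0,0,0,0,0,1],[0,0,0,0,0,0,1],[0,0,0,0,0,0,1],[0,0,0,0,0,0,1],[0,0,0,0,0,0,1],[0,0,0,0,0,0,1]]'
python3 -c "
from h import *
go(.4055,-.2437,.0235,0)
s=get_image('side')[:,:,::-1]
cv2.imwrite('pics/g7.png',cv2.resize(s[120:320,190:440],None,fx=3,fy=3))"
```

```text
t: 35.17
tool_pos: [0.3998, -0.2411, 0.1359]
tool_rot: [-2.217, -2.208, 0.002]
contact_force: [-1.2, 1.3, -1.0]
opening: 0.0857
grip_force: 0.0
t: 36.0
tool_pos: [0.4042, -0.2435, 0.1235]
tool_rot: [2.223, 2.219, 0.0]
contact_force: [-0.5, 0.2, 0.3]
opening: 0.0855
grip_force: 0.0
t 36.0 pos [ 0.4042 -0.2435  0.1235] psi -0.002 tilt [ 0. -0. -1.] shift now [ -0.2   1.3 100. ] | shift after turn [ -0.2   1.3 100. ] turnz -0.002 q6 -0.7 open 0.0855 F [-0.5  0.2  0.3] 0.0
```

View pics/g7.png

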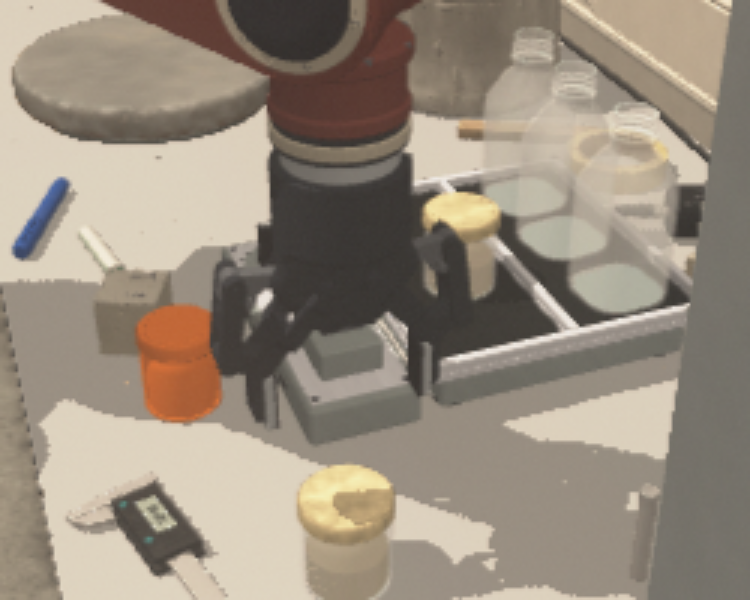

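```bash
python3 -m crank '[[0,1.3,25,0,0,0,1],[0,0,28,0,0,0,1],[0,0,25,0,0,0,1],[0,0,15,0,0,0,1],[0,0,7,0,0,0,1],[0,0,0,0,0,0,1],[0,0,0,0,0,0,0],[0,0,0,0,0,0,-1],[0,0,0,0,0,0,-1],[0,0,0,0,0,0,-1]]' 40
python3 -m crank '[[0,0,0,0,0,0,-1],[0,0,0,0,0,0,-1],[0,0,0,0,0,0,-1],[0,0,-20,0,0,0,-1],[0,0,-35,0,0,0,-1],[0,0,-40,0,0,0,-1],[0,0,-40,0,0,0,-1],[0,0,-35,0,0,0,-1],[0,0,-20,0,0,0,-1],[0,0,-10,0,0,0,-1]]' 40
python3 -c "
from h import *
go(.568,.069,.225,0)"
```

```text
t: 36.88
tool_pos: [0.4067, -0.2445, 0.0253]
tool_rot: [2.221, 2.217, 0.0]
contact_force: [-0.7, -0.2, 4.9]
opening: 0.0562
grip_force: 43.3
t: 37.72
tool_pos: [0.4068, -0.2444, 0.2278]
tool_rot: [2.219, 2.214, 0.001]
contact_force: [-0.0, 0.3, -1.6]
opening: 0.0562
grip_force: 44.0
t 37.7167 pos [ 0.4068 -0.2444  0.2278] psi -0.002 tilt [ 0.006 -0.004 -1.   ] shift now [313.7 160.6   2.3] | shift after turn [313.4 161.2   2.8] turnz -0.002 q6 -0.7 open 0.0562 F [-0.   0.3 -1.6] 44.0
```

```bash
python3 -m crank '[[20,10,0,0,0,0,-1],[34,17.5,0,0,0,0,-1],[36,18.5,0,0,0,0,-1],[36,18.5,0,0,0,0,-1],[36,18.5,0,0,0,0,-1],[36,18.5,0,0,0,0,-1],[36,18.5,0,0,0,0,-1],[36,18.5,0,0,0,0,-1],[25,13,0,0,0,0,-1],[18,9,0,0,0,0,-1]]'
python3 -m crank '[[0,0,25,0,0,0,-1],[0,0,35,0,0,0,-1],[0,0,35,0,0,0,-1],[0,0,30,0,0,0,-1],[0,0,12,0,0,0,-1],[0,0,0,0,0,0,-1],[0,0,0,0,0,0,-1],[0,0,0,0,0,0,-1],[0,0,0,0,0,0,-1],[0,0,0,0,0,0,-1]]'
python3 -c "
from h import *
go(.568,.069,.0755,0)"
```

```text
t: 38.55
tool_pos: [0.5664, 0.0721, 0.2211]
tool_rot: [-2.219, -2.22, 0.002]
contact_force: [-0.1, 0.3, -1.8]
opening: 0.056
grip_force: 44.0
t: 39.38
tool_pos: [0.5683, 0.0692, 0.0889]
tool_rot: [2.221, 2.217, 0.005]
contact_force: [0.7, 0.2, -2.0]
opening: 0.056
grip_force: 43.9
t 39.3833 pos [0.5683 0.0692 0.0889] psi -0.002 tilt [ 0.004 -0.    -1.   ] shift now [-0.2 -0.4 13.4] | shift after turn [-0.2 -0.3 13.4] turnz -0.002 q6 -0.01 open 0.056 F [ 0.7  0.2 -2. ] 43.9
```

```bash
python3 -m crank '[[0,0,6,0,0,0,-1],[0,0,4,0,0,0,-1],[0,0,2,0,0,0,-1],[0,0,1,0,0,0,-1],[0,0,0.5,0,0,0,-1],[0,0,0,0,0,0,-1],[0,0,0,0,0,0,-1],[0,0,0,0,0,0,-1],[0,0,0,0,0,0,-1],[0,0,0,0,0,0,-1]]'
python3 -m crank '[[0,0,0,0,0,0,-1],[0,0,0,0,0,0,0.5],[0,0,0,0,0,0,1],[0,0,0,0,0,0,1],[0,0,0,0,0,0,1],[0,0,-15,0,0,0,1],[0,0,-35,0,0,0,1],[0,0,-40,0,0,0,1],[0,0,-40,0,0,0,1],[0,0,-10,0,0,0,1]]'
python3 -m crank '[[-15,-8,0,0,0,0,1],[-30,-15,0,0,0,0,0],[-34,-17,0,0,0,0,-1],[-34,-17,0,0,0,0,-1],[-34,-17,0,0,0,0,-1],[-34,-17,0,0,0,0,-1],[-20,-10,0,0,0,0,-1],[-8,-5,0,0,0,0,-1],[0,0,0,0,0,0,-1],[0,0,0,0,0,0,-1]]' 20
python3 -c "
from h import *
go(.462,-.14,.105,0)
jars()
b=get_image('top');s=get_image('side')
cv2.imwrite('pics/g8.png',np.hstack([cv2.resize(b[90:290,230:430],(400,400)),cv2.resize(s[120:320,240:440],(400,400))])[:,:,::-1])"
```

```text
t: 40.22
tool_pos: [0.5668, 0.0693, 0.0753]
tool_rot: [-2.223, -2.219, 0.001]
contact_force: [-8.2, -0.1, 12.0]
opening: 0.0563
grip_force: 45.4
t: 41.05
tool_pos: [0.57, 0.0692, 0.2209]
tool_rot: [2.218, 2.213, 0.013]
contact_force: [1.2, 0.1, 0.8]
opening: 0.0852
grip_force: 0.0
t: 41.88
tool_pos: [0.4604, -0.1393, 0.2127]
tool_rot: [-2.224, -2.218, -0.001]
contact_force: [0.2, -0.4, -0.3]
opening: -0.0002
grip_force: 0.0
t 41.8833 pos [ 0.4604 -0.1393  0.2127] psi -0.003 tilt [ 0.     0.001 -1.   ] shift now [ -0.8   1.6 107.7] | shift after turn [ -0.7   1.6 107.7] turnz -0.003 q6 -0.45 open -0.0002 F [ 0.2 -0.4 -0.3] 0.0
```

```bash
python3 -m crank '[[0,1,30,0,0,0,-1],[0,0,35,0,0,0,-1],[0,0,30,0,0,0,-1],[0,0,12,0,0,0,-1],[0,0,0,0,0,0,-1],[10,0,0,0,0,0,-1],[10,0,0,0,0,0,-1],[10,0,0,0,0,0,-1],[0,0,0,0,0,0,-1],[0,0,0,0,0,0,-1]]'
python3 -m crank '[[12,0,0,0,0,0,-1],[12,0,0,0,0,0,-1],[12,0,0,0,0,0,-1],[10,0,0,0,0,0,-1],[8,0,0,0,0,0,-1],[6,0,0,0,0,0,-1],[4,0,0,0,0,0,-1],[2,0,0,0,0,0,-1],[0,0,0,0,0,0,-1],[0,0,0,0,0,0,-1]]'
```

```text
t: 42.87
tool_pos: [0.4622, -0.109, 0.1073]
tool_rot: [2.22, 2.219, 0.002]
contact_force: [0.7, 0.2, -0.3]
opening: 0.0001
grip_force: 0.0
t: 43.7
tool_pos: [0.4614, -0.0434, 0.1058]
tool_rot: [-2.223, -2.219, -0.0]
contact_force: [-0.6, 0.7, -0.9]
opening: 0.0
grip_force: 0.0
```

```bash
python3 -m crank '[[2,0,0,0,0,0,-1],[2,0,0,0,0,0,-1],[2,0,0,0,0,0,-1],[2,0,0,0,0,0,-1],[2,0,0,0,0,0,-1],[0,0,0,0,0,0,-1],[0,0,0,0,0,0,-1],[0,0,0,0,0,0,-1],[0,0,0,0,0,0,-1],[0,0,0,0,0,0,-1]]'
python3 -c "
from h import *
s=get_image('side')
h=cv2.imwrite('pics/g9.png',cv2.resize(s[170:270,250:350],(400,400))[:,:,::-1])
print(proj('side',np.array([.462,-.012,.127])),proj('side',np.array([.462,-.0886,.127])))"
```

```text
t: 44.53
tool_pos: [0.4615, -0.039, 0.106]
tool_rot: [2.217, 2.213, -0.014]
contact_force: [-0.8, -19.5, -2.5]
opening: 0.0004
grip_force: 8.1
[296.50885044 192.30230514] [307.55652424 209.1280698 ]
```

```bash
python3 -m crank '[[-10,0,0,0,0,0,-1],[-20,0,0,0,0,0,-1],[-20,0,0,0,0,0,-1],[-20,0,-10,0,0,0,-1],[-25,0,-30,0,0,0,-1],[-35,0,-35,0,0,0,-1],[-35,-20,-35,0,0,0,-1],[-35,-30,0,0,0,0,-1],[-35,-30,0,0,0,0,-1],[-20,0,0,0,0,0,-1]]'
python3 -m crank '[[0,0,0,0,0,0,-1],[0,0,0,0,0,0,-1],[0,0,0,0,0,0,-1],[0,0,0,0,0,0,-1],[0,0,0,0,0,0,-1],[0,0,0,0,0,0,-1],[0,0,0,0,0,0,-1],[0,0,0,0,0,0,-1],[0,0,0,0,0,0,-1],[0,0,0,0,0,0,-1]]'
python3 -c "
from h import *
b=get_image('top');s=get_image('side')
cv2.imwrite('pics/g10.png',np.hstack([cv2.resize(b[90:290,230:430],(400,400)),cv2.resize(s[130:270,260:430],(400,400))])[:,:,::-1])"
```

```text
t: 45.42
tool_pos: [0.3883, -0.2707, 0.2035]
tool_rot: [2.227, 2.215, -0.001]
contact_force: [0.1, 0.2, -0.6]
opening: 0.0002
grip_force: 0.0
t: 46.25
tool_pos: [0.3911, -0.2683, 0.2026]
tool_rot: [2.223, 2.22, 0.0]
contact_force: [-0.2, 0.3, -0.2]
opening: 0.0002
grip_force: 0.0
```

View pics/g10.png

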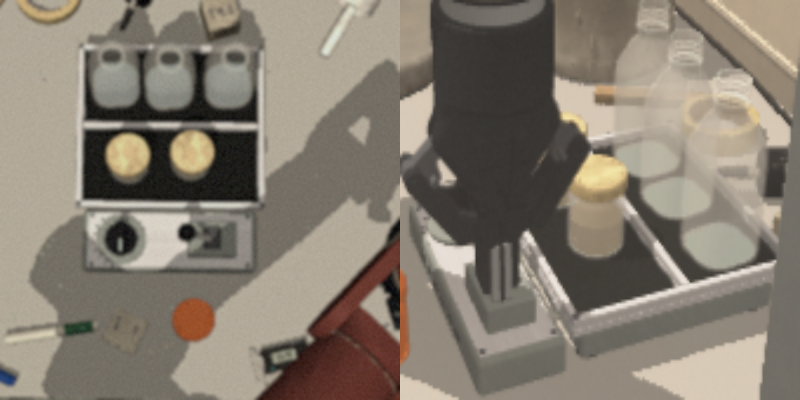

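The picture shows three bottles in the back row, two jars in the front row, the knob pointer towards the robot (120,240) and the lever ball to the left (187,232). I'll check the ball's position and hand in if it is at the run stop.

```bash
python3 -c "
from h import *
p=onz('top',230+187/2,90+232/2,.127);print(p)
if p[1]>-.025: print(ctrl.finish_job())"
```

```text
[ 0.46186172 -0.01665525  0.127     ]
the job is handed in; nothing more can be done
None
```

The job is handed in: knob turned to its zero stop first, then three bottles stood in the back row, two jars in the front row, and the lever pushed to its run stop last, though no verdict came back.

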